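# Put a paint tin away and tally it

## Robot

A 7-joint arm with a two-finger parallel gripper is mounted at the origin on the work surface. World frame = base frame: x ahead of the robot, y to its left, z up, the work surface at z = 0. Lengths are in m, angles in degrees, forces in N, time in s.
With the tool pointing down it reaches from about 0.425 to 0.875 m from the base axis. Payload 9.9 kg.
Tool frame: the origin (TCP) lies between the finger pads; the fingertips stand 8 mm ahead of it and the grasp point (between the pads) lies 11 mm behind it (manip.tip_reach is the distance from the TCP to the fingertips, in m); z points along the fingers, y is the line along which they close (so a half turn about z gives the same grasp; the last joint's range is limited). The gripper opens to 85 mm and grips with 20 to 120 N. Pads are 22 mm wide; open, the fingers measure 114 mm over their backs; the gripper's body (76 mm by 85 mm) begins 54 mm behind the grasp point. The pads swing forward as they close: fully open they stand 13 mm farther back than shut.
Start: joints at [58.797, 32.985, 1.427, 82.34, -0.859, 64.687, -3.237], TCP at [0.3, -0.605, 0.239] pointing down, gripper open.
Joint ranges: [-157.87, 157.87], [-19.46, 123.44], [-87.15, 90], [11.01, 140.99], [-62.26, 242.26], [9.8, 113.94], [-161.44, 161.44]. Speed limits (degrees/s): [127.2, 127.2, 172.46, 172.46, 180, 180, 180].

## Interface

Orientations are given as [roll, pitch, yaw] about the fixed x, y, z axes, in that order (R = Rz(yaw) Ry(pitch) Rx(roll)).
In Python, from bench import manip gives the robot as it stands. Calls block until the motion is done:
- manip.movep(position, orientation): joint-space move of the TCP to a pose.
- manip.move_straight(position, rot=None, feed=0.15, stop_force=None): straight line of the TCP; rot=None keeps the orientation; feed is the mean speed in m/s. With stop_force (N) it stops when the force on the tool has changed by that much, and returns True; else False.
- manip.set_joints(angles): joint-space move.
- manip.move_gripper(opening, f_grip=None): opening from 0.0 (shut) to 1.0 (fully open); f_grip is the grip in N (None keeps the last); returns when the fingers have stopped.
- manip.dwell(seconds).
- manip.ik(position, orientation): joint angles nearest the present ones, or None.
- manip.sense(): the state.
- manip.get_image(name): name is "side" or "top" or "wrist"; returns a dict with "img" (400x640x3 uint8, red, green, blue), "intrinsics" (3x3 intrinsics, pixels), "R" (3x3) and "t" (3): a world point X has camera coordinates R X + t. Camera axes: x right, y down, z forward; pixel columns grow to the right and rows downward; lengths in m; the calibration is good to about 2 mm. A picture is of the moment at which its call begins. There is no depth.
A pose or a line that the arm cannot do raises manip.PlanningError and nothing moves.
- manip.sign_off(): hands the job in; it is judged then, once.
The state is a dict: "time": time; "q": joint angles; "qvel": joint speeds; "effort": joint torques, N m; "tool_pos": TCP position; "tool_rot": TCP orientation; "contact_force": force on the tool from outside, world axes, zero at the start; "moment": the same for the moment, N m; "gripper_width": opening from 0.0 (shut) to 1.0 (fully open); "grip_force": force on a finger pad.
Only numpy, scipy, OpenCV 4.12 (cv2) and the standard library are available. Lean on these libraries where they do the work, as an engineer would, in place of code of your own. Each camera call takes 0.05 s, during which the arm holds its last target. There are 200 camera calls.

## Task

Put the blue paint tin away: lay it down flat in the open drawer next to the orange pack, without dropping it, and then slide the drawer fully shut. After that, count it on the grey tally counter: swing the red-tipped lever all the way to its stop and let it spring all the way back. Leave everything else alone: the red bottle, the brush pot and the green jar must stay standing where they are, and the pack stays flat in the drawer.

Things in the scene. Friction and masses are not known exactly. Their poses are not given: they have to be found in the camera images.
- tin: Blue flat tin with four coloured dots on its lid, 140 (x) x 56 (y) x 30 mm high, 0.22 kg, loose on the table; origin at the centre of its underside, z up. It starts either on the left or on the right of the cabinet, at any of many yaws.
- cab: Wooden one-drawer cabinet fixed on the table, 260 (x, depth) x 280 (y, width) x 100 mm high; origin at the centre of its underside; its front faces its own -x (towards the robot) and lies 130 mm from the origin. The drawer slides out along the cabinet's own -x.
- cab_drawer0 (a joint): How far the drawer is out, m: 0 is shut, 0.18 fully out. It starts 0.15 to 0.175 out. It slides with about 1 N of friction and stays where it is left; closing it can be done by pushing its front or handle.
- drawer_floor (a point): Centre of the drawer's inner floor, on its upper face, 22 mm above the table; moves with the drawer, axes as the cabinet's (x to the rear). Inside: 215 mm in x (front wall's inner face at x = -0.1075), 236 mm in y; side walls 56 mm above the floor. Only the part out of the cabinet is open from above: the cabinet's front edge is over x = joint value - 0.113.
- drawer_front (a point): Middle of the outer face of the drawer's white front panel (280 mm wide, 15 mm thick, its top about 89 mm above the table); this point is 62 mm above the table and moves with the drawer.
- cab_drawer0_handle (a point): Middle of the drawer's dark bar handle, 120 mm long along y, 35 mm in front of the panel's outer face, 62 mm above the table.
- pack: Orange pack, 100 (x) x 40 (y) x 30 mm high, 0.15 kg, loose on the drawer's floor towards its left side (+y); origin at the centre of its underside. At least 150 mm of free width is left on its right (-y) side.
- counter: Grey bench tally counter fixed on the table, housing 110 x 90 mm and 60 mm high on a 150 x 120 mm foot plate; origin on the table directly under the lever's pivot. Its number windows face up on its +x side, its lever is on its -x side. It starts either on the left or on the right of the cabinet.
- pivot (a point): Point on the lever's vertical hinge axis at the height of the paddle's middle, 98.5 mm above the table.
- tally_lever (a joint): Lever angle, rad: 0 at rest, 1.2 at its stop, growing anticlockwise seen from above. Sprung: about 2 N at the paddle to start, 5 N at the stop; it springs back to 0 when let go. From the pivot the arm points at pi - 0.6 rad from the counter's own +x at rest (towards -x and a little +y), at pi + 0.6 at the stop.
- paddle (a point): Middle of the lever's red paddle, an upright plate 100 mm from the pivot: 36 mm long along the arm, 8 mm thick in the direction of swing, 45 mm high (76 to 121 mm above the table). It sits on a steel arm 14 mm wide and 8 mm high (68 to 76 mm above the table) and moves with the lever. Its faces are pushed in the direction of swing.
- bottle: Red paint bottle, 60 mm diameter, 170 mm high, loose; origin at the centre of its underside. Leave alone.
- pot: White brush pot, 72 mm diameter, 100 mm high, brushes up to 180 mm, loose; origin at the centre of its underside. Bottle and pot stand at the outer far sides, either way round. Leave alone.
- jar: Green paint jar with a white cap, 50 mm diameter, 70 mm high, loose, standing close beside the tin: its centre is 92 to 98 mm from the tin's long centre line, on the tin's +y side. Origin at the centre of its underside. Leave alone.
There are look-alikes about, which are no part of the job. Of the things that look like the pack, the largest one is meant.

How it is judged (in metres and radians):
On the way, in this order (a step that is already met when the one before it is completed fails the run):
1. the tin lies flat in the drawer, let go, with the drawer still open (x of tin in the frame of drawer_floor between -0.088 and 0.088 m and y of tin in the frame of drawer_floor between -0.06 and 0.06 m and z of tin in the frame of drawer_floor between -0.006 and 0.01 m and angle between tin's own z axis and vertical below 0.12 rad and contact force between tin and the fingers below 0.1 N and linear speed of tin below 0.03 m/s and value of joint cab_drawer0 above 0.05 m), for 0.2 s.
2. the drawer is shut (value of joint cab_drawer0 below 0.006 m), for 0.2 s.
3. the lever is at its stop (value of joint tally_lever above 1.12 rad), for 0.1 s.
4. the lever has sprung back (value of joint tally_lever below 0.05 rad), for 0.2 s.
At the end, for the whole second after the job is handed in: The tin lies flat (within 0.12 rad) on the floor of the drawer (underside within 10 mm of the floor, centre inside it), the pack too; the drawer is shut to within 8 mm; after that the lever was swung beyond 1.12 rad of its 1.2 rad and is back within 0.05 rad of rest; everything at rest (x of tin in the frame of drawer_floor between -0.088 and 0.088 m and y of tin in the frame of drawer_floor between -0.06 and 0.06 m and z of tin in the frame of drawer_floor between -0.006 and 0.01 m and angle between each of tin, pack's own z axis and vertical below 0.12 rad and x of pack in the frame of drawer_floor between -0.1 and 0.1 m and z of pack in the frame of drawer_floor below 0.01 m and value of joint cab_drawer0 below 0.008 m and value of joint tally_lever below 0.05 rad and linear speed of tin below 0.02 m/s and velocity of joint tally_lever below 0.2 rad/s); the robot touches nothing.
It fails at once if the bottle is moved more than 25 mm or tipped (distance of bottle from where it was at the start of the episode above 0.025 m or angle between bottle's own z axis and vertical above 0.25 rad).
It fails at once if the pot is moved more than 25 mm or tipped (distance of pot from where it was at the start of the episode above 0.025 m or angle between pot's own z axis and vertical above 0.25 rad).
It fails at once if the jar is moved more than 25 mm or tipped (distance of jar from where it was at the start of the episode above 0.025 m or angle between jar's own z axis and vertical above 0.25 rad).
It fails at once if the tin is dropped (moves faster than 0.6 m/s while the fingers do not touch it) (linear speed of tin above 0.6 m/s and contact force between tin and the fingers below 0.1 N).
It also fails if it takes over 67 s, if anything falls off the work surface, if the arm or the gripper's body presses on something with over 40 N, if the wrist force passes 120 N, or if a joint passes its speed limit or range.

## Working session

There is one attempt and no reset: what is moved stays moved. The work goes in short steps, each a Python script; the robot and the scene stay as the last script left them, time stands still between calls to the robot, and variables do not carry over. Pictures are saved under pics/ and viewed, at most 10 in all, crops included, and the job is handed in when it is done.

```bash
mkdir -p pics; ls; python3 - <<'E'
from bench import manip
import cv2,numpy as np
for n in("top","side"):
    d=manip.get_image(n);cv2.imwrite(f"pics/{n}0.png",d["img"][:,:,::-1]);np.savez(f"pics/{n}0.npz",**d)
    print(n,d["intrinsics"].round(1).tolist(),d["R"].round(3).tolist(),d["t"].round(3).tolist())
s=manip.sense();print(s)
E
```

```text
pics
top [[421.5, 0.0, 318.0], [0.0, 421.5, 204.0], [0.0, 0.0, 1.0]] [[-0.008, -1.0, 0.014], [-0.998, 0.007, -0.059], [0.058, -0.014, -0.998]] [0.005, 0.605, 1.226]
side [[483.9, 0.0, 318.5], [0.0, 483.9, 202.8], [0.0, 0.0, 1.0]] [[-0.749, -0.662, 0.022], [-0.345, 0.362, -0.866], [0.565, -0.657, -0.499]] [0.453, 0.284, 1.04]
{'time': 0.1, 'q': array([58.79771883, 33.02807585,  1.42471539, 82.38151946, -0.85976279,
       64.68602458, -3.23777907]), 'qvel': array([ 0.0410589 , -0.12569804, -0.01926452, -0.09624359, -0.15463578,
       -0.06611916, -0.05172546]), 'effort': array([ 5.82187437e-03, -7.67299533e+01,  2.25769490e+00, -2.86602509e+01,
        1.57684955e-02,  8.73680081e-03, -4.82599560e-06]), 'tool_pos': array([ 0.29996334, -0.60425093,  0.23852719]), 'tool_rot': array([-1.79915100e+02,  4.63219360e-03,  2.64011545e+01]), 'contact_force': array([ 0.76382368, -1.39697081,  0.45142449]), 'moment': array([-0.05910018,  0.02539738,  0.04281821]), 'grip_force': 0.0, 'gripper_width': 0.993367736751256}
```

View pics/top0.png

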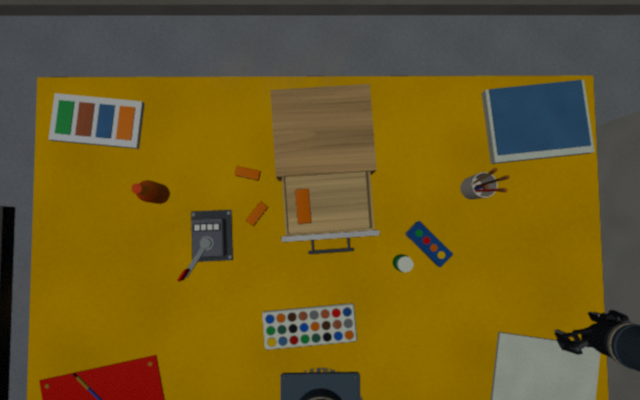

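View pics/side0.png

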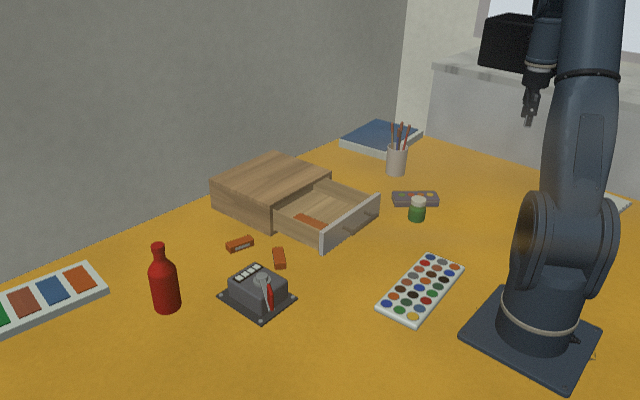

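The top view shows the tin at about (429,244) and the jar at (403,263), on the right. The pack is at (303,206) in the drawer. The counter is at (211,236) with its paddle at about (183,275), on the left.

```bash
cat > h.py <<'E'
import numpy as np,cv2
def ray(d,px,z):
    K,R,t=d["intrinsics"],d["R"],d["t"];c=-R.T@t
    px=np.atleast_2d(px).astype(float)
    v=np.c_[px,np.ones(len(px))]@np.linalg.inv(K).T@R
    return (c+v*((z-c[2])/v[:,2])[:,None])[:,:2]
def blob(d,lo,hi,roi,minarea=15,close=0):
    hsv=cv2.cvtColor(d["img"],cv2.COLOR_RGB2HSV);m=cv2.inRange(hsv,np.array(lo),np.array(hi))
    k=np.zeros_like(m);x0,y0,x1,y1=roi;k[y0:y1,x0:x1]=255;m&=k
    if close:m=cv2.morphologyEx(m,cv2.MORPH_CLOSE,np.ones((close,close)))
    cs,_=cv2.findContours(m,cv2.RETR_EXTERNAL,cv2.CHAIN_APPROX_NONE)
    return sorted([c[:,0] for c in cs if cv2.contourArea(c)>=minarea],key=lambda c:-cv2.contourArea(c.astype(np.int32)))
def rect(xy):
    (c,(w,h),a)=cv2.minAreaRect((xy*1000).astype(np.float32))
    if w<h:w,h,a=h,w,a+90
    return np.round([c[0],c[1],w,h,(a+90)%180-90],1)
E
python3 - <<'E'
from h import *
d=dict(np.load("pics/top0.npz"))
im=d["img"];hsv=cv2.cvtColor(im,cv2.COLOR_RGB2HSV)
for n,(u,v) in dict(tin=(436,255),tin2=(415,229),pack=(303,200),cabtop=(320,120),dfl=(340,200),panel=(300,238),foot=(228,215),foot2=(228,256),hous=(215,250),paddle=(182,277),arm=(195,260),cap=(404,264),table=(400,310),tableedge=(380,200)).items(): print(n,hsv[v,u])
print("tin",[rect(ray(d,c,.03)) for c in blob(d,(95,90,30),(125,255,255),(395,210,465,280),close=9)])
print("pack",[rect(ray(d,c,.052)) for c in blob(d,(3,150,60),(16,255,255),(285,180,325,230))])
for n,a in dict(a=(265,80,385,260),b=(180,200,245,290)).items():
    cv2.imwrite(f"pics/{n}.png",cv2.resize(im[a[1]:a[3],a[0]:a[2],::-1],None,fx=4 if n=='a' else 6,fy=4 if n=='a' else 6,interpolation=cv2.INTER_CUBIC)[:600])
E
python3 -c "
import cv2,numpy as np
a=cv2.imread('pics/a.png')[320:600];b=cv2.imread('pics/b.png');a=cv2.imread('pics/a.png')
im=np.zeros((600,880,3),np.uint8);im[:a.shape[0],:480]=a;im[:b.shape[0],480:480+b.shape[1]]=b
cv2.imwrite('pics/ab.png',im[:, :800])
im=cv2.imread('pics/ab.png');print(im.shape,a.shape,b.shape)"
```

```text
tin [109 162  85]
tin2 [106 209  83]
pack [ 14 245 133]
cabtop [ 18 118 117]
dfl [ 20 107 117]
panel [ 80   6 133]
foot [96 26 50]
foot2 [96 18 72]
hous [110  32  72]
paddle [  2 237  58]
arm [94 18 97]
cap [ 43  21 146]
table [ 23 255 142]
tableedge [ 23 255 140]
tin [array([ 486.5, -322. ,  137.2,   53. ,   45.4])]
pack [array([598.7,  44.8,  99.7,  40. ,   4.5])]
(600, 800, 3) (600, 480, 3) (540, 390, 3)
```

View pics/ab.png

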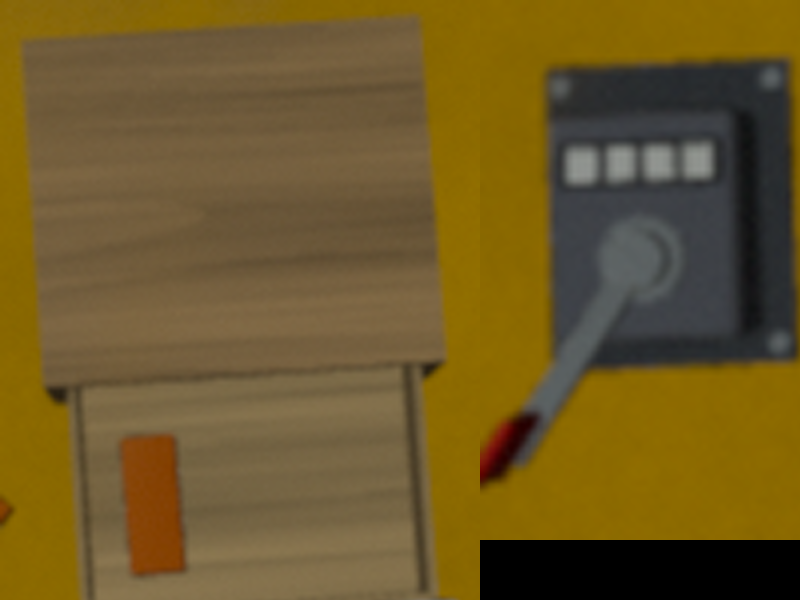

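The crop gives the cabinet's top corners at full-image pixels (270.8,90), (369.5,84.3), (375.5,170.5) and (276.3,176.8). The lever hub is at (205,243), and the counter foot corners run from about (191,212) to (232.5,260).

```bash
python3 - <<'E'
from h import *
d=dict(np.load("pics/top0.npz"));s=dict(np.load("pics/side0.npz"))
c=ray(d,[(270.75,90),(369.5,84.25),(375.5,170.5),(276.25,176.75)],.1);r=rect(c);print("cab",r,c.round(3).tolist())
for b in blob(d,(0,0,105),(179,60,255),(275,220,385,252),close=3): print("panel",rect(ray(d,b,.089)),ray(d,b,.089).round(3)[[b[:,0].argmin(),b[:,0].argmax()]].tolist())
for b in blob(d,(0,0,0),(179,110,75),(300,234,365,262)): print("handle",rect(ray(d,b,.066)))
f=ray(d,[(191.2,211.7),(231.3,210.3),(232.5,260),(192,261.2)],.006);print("foot",rect(f),f.round(3).tolist())
w=[ray(d,b.mean(0),.061)[0] for b in blob(d,(0,0,110),(179,60,255),(190,215,225,235),5)];print("win",np.round(w,3).tolist())
for z in(.08,.1):print("hub",z,ray(d,(205,243),z).round(3))
for b in blob(d,(0,150,30),(8,255,255),(170,260,200,290)): print("red",b.mean(0),ray(d,b,.121).mean(0).round(3),rect(ray(d,b,.121)))
for b in blob(d,(170,150,30),(179,255,255),(170,260,200,290)): print("red2",b.mean(0))
for b in blob(d,(0,0,120),(90,70,255),(385,245,420,280)): print("cap",ray(d,b,.07).mean(0).round(3),rect(ray(d,b,.07)))
E
```

```text
cab [806.1 -14.6 277.3 244.4 -86.8] [[0.92, 0.131], [0.936, -0.146], [0.692, -0.159], [0.676, 0.116]]
panel [513.5 -31.8 267.3  15.2 -86.6] [[0.51, 0.101], [0.516, -0.165]]
handle [485.3 -32.9 121.8  36.2 -86.7]
foot [513.8 314.6 146.7 118.9   1.6] [[0.585, 0.376], [0.589, 0.257], [0.442, 0.253], [0.44, 0.372]]
win [[0.541, 0.29], [0.541, 0.309], [0.54, 0.326], [0.54, 0.345]]
hub 0.08 [[0.495 0.316]]
hub 0.1 [[0.496 0.311]]
red [182.89285714 274.57142857] [0.413 0.363] [412.5 363.5  37.1  10.4 -33.5]
cap [ 0.431 -0.243] [ 431.2 -242.6   39.6   39.1   89.5]
```

```bash
python3 - <<'E'
from h import *
from bench import manip
for p,o in [((.4865,-.322,.02),(180,0,45.4)),((.604,-.0611,.05),(180,0,3.3)),((.44,-.03,.06),(180,0,3.3)),((.41,.37,.1),(180,0,60))]:
    q=manip.ik(p,o);print(None if q is None else np.round(q,0))
manip.movep((.4865,-.322,.2),(180,0,45.4))
d=manip.get_image("wrist");cv2.imwrite("pics/w1.png",d["img"][:,:,::-1]);np.savez("pics/w1.npz",**d)
for b in blob(d,(95,90,30),(125,255,255),(0,0,640,400),500,close=25)[:2]:print(rect(ray(d,b,.03)))
print(manip.sense()["time"],manip.sense()["tool_pos"])
E
```

```text
[ 31.  41.  -3. 109.   4.  31. -19.]
[ -0.  40.   2. 104.  -2.  36. -83.]
[ -4.  30.   3. 128.  -3.  22. -85.]
[ -26.   35.  -32.  110.   27.   43. -103.]
[ 487.8 -321.7  138.6   55.    44.9]
[ 683.8 -509.4   66.6   10.5  -60.7]
1.4333 [ 0.48568355 -0.32401208  0.20011243]
```

View pics/w1.png

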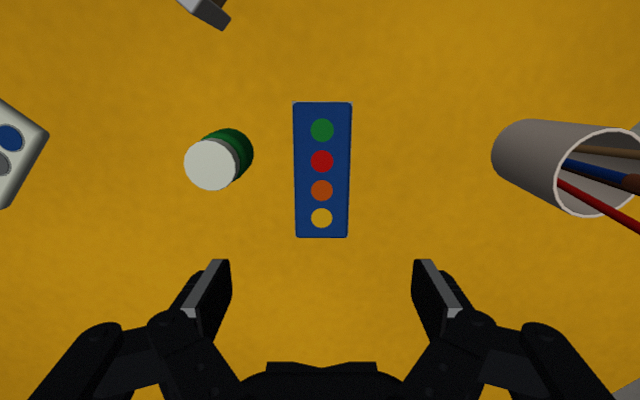

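The wrist view shows the tin clear at (322,170), with the jar to its left at (215,160) and the pot well to the right. I'll grasp it now.

```bash
python3 - <<'E'
from h import *
from bench import manip
o=(180,0,44.9)
manip.move_straight((.4877,-.3217,.07),o)
r=manip.move_straight((.4877,-.3217,.014),feed=.06,stop_force=10);print(r,manip.sense()["tool_pos"])
manip.move_gripper(0.0,f_grip=45)
s=manip.sense();print(s["gripper_width"],s["grip_force"],s["tool_pos"],s["time"])
manip.move_straight((.4877,-.3217,.22),feed=.12)
manip.movep((.58,-.061,.22),(180,0,3.3))
manip.dwell(.2)
s=manip.sense();print(s["gripper_width"],s["grip_force"],s["tool_pos"],s["tool_rot"],s["time"])
d=manip.get_image("wrist");cv2.imwrite("pics/w2.png",d["img"][:,:,::-1]);np.savez("pics/w2.npz",**d)
E
```

```text
False [ 0.4879155  -0.32183551  0.01428934]
0.6457852813790411 48.18425416946411 [ 0.48789446 -0.32176944  0.01450317] 3.925
0.6474819410916663 47.97612190246582 [ 0.57979701 -0.06263716  0.22000432] [1.79974494e+02 3.81250869e-03 3.18949800e+00] 7.0667
```

View pics/w2.png

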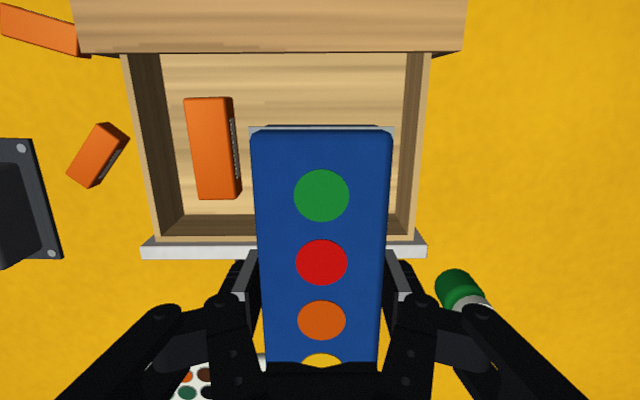

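The tin is held straight in the gripper. The panel's top edge is at row ~241 and the cabinet's front edge at row ~52, so I'll cross-check the drawer position with those.

```bash
python3 - <<'E'
from h import *
d=dict(np.load("pics/w2.npz"))
print("inner panel",ray(d,[(158,241),(413,240)],.089).round(4).tolist())
print("outer panel?",ray(d,[(142,247),(427,243)],.089).round(4).tolist())
print("cabedge",ray(d,[(82,53),(462,51)],.1).round(4).tolist())
print("wall inner tops",ray(d,[(134,60),(164,236),(419,60),(410,236)],.078).round(4).tolist())
b=blob(d,(3,150,60),(16,255,255),(182,90,234,205))[0];print("pack",rect(ray(d,b,.052)))
print("tin far edge",ray(d,[(252,132),(391,132)],.2365).round(4).tolist())
E
```

```text
inner panel [[0.5201, 0.0876], [0.5342, -0.1505]]
outer panel? [[0.5129, 0.1033], [0.5318, -0.1641]]
cabedge [[0.6782, 0.1206], [0.6952, -0.1596]]
wall inner tops [[0.6766, 0.0949], [0.5199, 0.0871], [0.6895, -0.135], [0.533, -0.1508]]
pack [600.7  45.3  98.9  43.1   3.2]
tin far edge [[0.6464, -0.032], [0.6493, -0.0837]]
```

```bash
python3 - <<'E'
from h import *
from bench import manip
o=(180,0,3.3)
manip.move_straight((.608,-.061,.2),o)
manip.move_straight((.608,-.061,.075),feed=.1)
r=manip.move_straight((.608,-.061,.0365),feed=.03,stop_force=6);s=manip.sense();print(r,s["tool_pos"],s["contact_force"])
manip.move_gripper(.9);manip.dwell(.3)
s=manip.sense();print(s["gripper_width"],s["grip_force"],s["time"])
manip.move_straight((.608,-.061,.25),feed=.15)
manip.movep((.5,-.04,.3),o)
d=manip.get_image("wrist");cv2.imwrite("pics/w3.png",d["img"][:,:,::-1]);np.savez("pics/w3.npz",**d)
for b in blob(d,(95,90,30),(125,255,255),(0,0,640,400),500,close=25)[:2]:print(rect(ray(d,b,.052)))
print(manip.sense()["time"])
E
```

```text
False [ 0.60810373 -0.06102232  0.03663385] [ 0.30909601  0.42108441 -3.13428785]
0.9010907185064957 0.0 10.9833
[605.9 -60.2 135.7  54.5   3.3]
13.1583
```

View pics/w3.png

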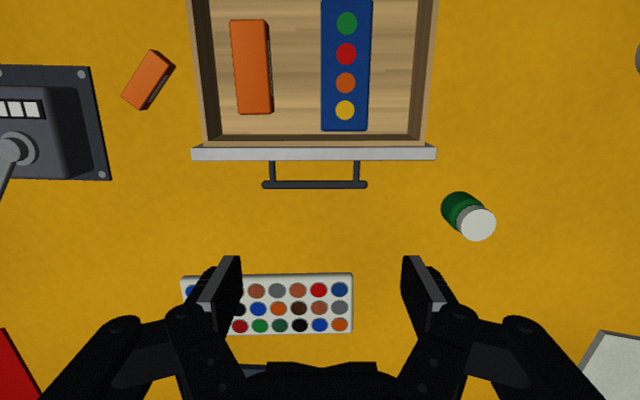

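The tin lies flat at (345,65), beside the pack. The handle bar is at (314,185). I'll close the gripper and push the handle.

```bash
python3 - <<'E'
from h import *
from bench import manip
o=(180,0,3.3);Y=lambda x:-.0335+(x-.477)*.0576
manip.move_gripper(0.0)
manip.movep((.437,Y(.437),.15),o)
manip.move_straight((.437,Y(.437),.055))
r=manip.move_straight((.655,Y(.655),.055),feed=.06,stop_force=14);s=manip.sense();print(r,s["tool_pos"],s["contact_force"],s["time"])
manip.dwell(.4);s=manip.sense();print(s["tool_pos"],s["contact_force"])
x=s["tool_pos"][0]-.06
manip.move_straight((x,Y(x),.055))
manip.move_straight((x,Y(x),.3),feed=.25)
d=manip.get_image("top");cv2.imwrite("pics/t2.png",d["img"][:,:,::-1]);np.savez("pics/t2.npz",**d)
print(manip.sense()["time"])
E
```

```text
True [ 0.62052811 -0.02514422  0.05418511] [ 0.15765014 -0.4405301   0.16059866] 18.0167
[ 0.61998109 -0.02488405  0.05403415] [0.25116034 0.34167037 0.74065314]
20.15
```

View pics/t2.png

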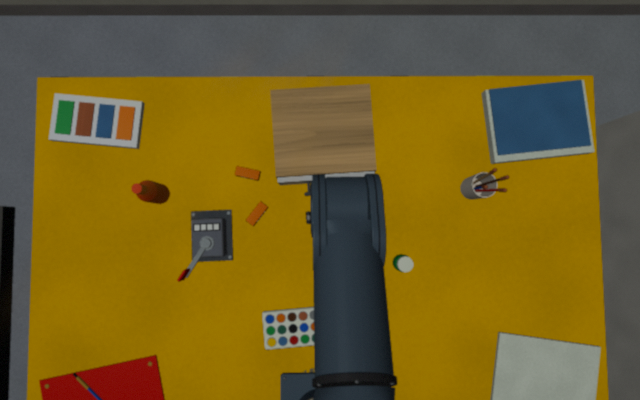

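The drawer looks nearly shut, but the force at the stop was only momentary. I'll push again slowly to be sure.

```bash
python3 - <<'E'
from h import *
from bench import manip
Y=lambda x:-.0335+(x-.477)*.0576
manip.move_straight((.56,Y(.56),.055),feed=.3)
manip.move_straight((.612,Y(.612),.055),feed=.1)
r=manip.move_straight((.645,Y(.645),.055),feed=.025,stop_force=15);s=manip.sense();print(r,s["tool_pos"],s["contact_force"],s["time"])
manip.dwell(.4);s=manip.sense();print(s["tool_pos"],s["contact_force"])
manip.move_straight((.56,Y(.56),.055))
manip.move_straight((.5,Y(.5),.22),feed=.25)
d=manip.get_image("wrist");cv2.imwrite("pics/w4.png",d["img"][:,:,::-1]);np.savez("pics/w4.npz",**d)
print(manip.sense()["time"])
E
```

```text
True [ 0.62038926 -0.02523945  0.05409902] [-0.61454797  0.46099646 -0.44211564] 22.4417
[ 0.62006978 -0.02522894  0.0539987 ] [-0.50653966  0.19139498  0.00522162]
24.2917
```

View pics/w4.png

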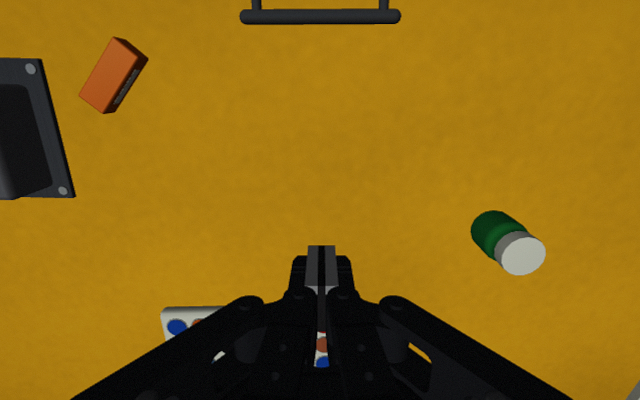

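Both pushes stopped hard at x=0.620, where the bar should be when the drawer is shut. The handle in the view, at (320,15), agrees with that. Next is the lever.

```bash
cat > lev.py <<'E'
from h import *
from bench import manip
P=np.array([.495,.315]);Y0=1.6
def pose(a,back=.015,z=.094,flip=0):
    f=np.radians(Y0)+np.pi-.6+a
    u=np.array([np.cos(f),np.sin(f)]);t=np.array([-u[1],u[0]])
    p=P+.1*u-back*t
    return (p[0],p[1],z),(180,0,(np.degrees(f)-90+flip+180)%360-180)
E
python3 - <<'E'
from lev import *
for fl in(0,180):
    print([None if (q:=manip.ik(*pose(a,flip=fl))) is None else np.round(q,0).tolist() for a in(0,.6,1.2)])
p,o=pose(0,.06,.2,0)
manip.movep((p[0]-.02,p[1]-.05,.3),(180,0,3.3))
d=manip.get_image("wrist");cv2.imwrite("pics/w5.png",d["img"][:,:,::-1]);np.savez("pics/w5.npz",**d)
print(manip.sense()["time"])
E
```

```text
[[-39.0, 34.0, -12.0, 108.0, 11.0, 39.0, -90.0], [-32.0, 31.0, -19.0, 116.0, 16.0, 36.0, -60.0], [-21.0, 30.0, -26.0, 120.0, 23.0, 35.0, -27.0]]
[[-6.0, 53.0, -74.0, 107.0, 56.0, 67.0, 46.0], [-1.0, 49.0, -74.0, 115.0, 55.0, 62.0, 80.0], [-65.0, 35.0, 39.0, 121.0, -37.0, 37.0, -143.0]]
25.8833
```

View pics/w5.png

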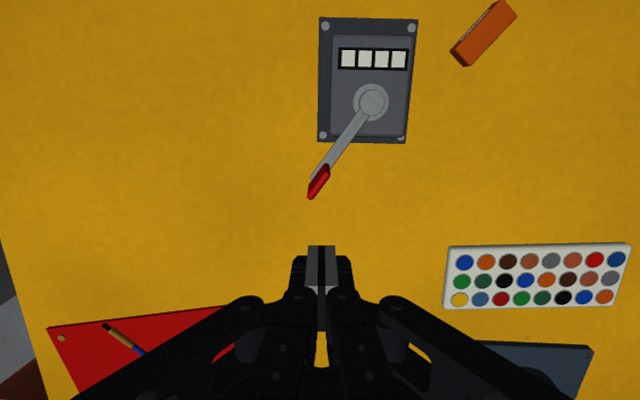

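The lever is at rest, with the hub at (371,101) and the paddle at (318,182). I'll check the pivot from this view and then push.

```bash
python3 - <<'E'
from lev import *
import lev
d=dict(np.load("pics/w5.npz"))
print("hub",ray(d,(371,101),.078).round(4),"arm edge mid at z.076",ray(d,[(345,138)],.076).round(4))
b=blob(d,(0,150,30),(8,255,255),(295,155,340,205))[0];print("red",rect(ray(d,b,.11)))
print("model paddle",np.round(pose(0,0)[0],3))
E
```

```text
hub [[0.4981 0.3186]] arm edge mid at z.076 [[0.4566 0.3434]]
red [413.6 371.7  42.6  12.7 -32.5]
model paddle [0.411 0.369 0.094]
```

```bash
sed -i 's/\[.495,.315\]/[.497,.317]/' lev.py; python3 - <<'E'
from lev import *
manip.movep(*pose(0,.06,.2)); 
manip.move_straight(*pose(0,.06))
manip.move_straight(*pose(0,.025),feed=.08)
for a in list(np.arange(.2,1.21,.2))+[1.26,1.32]:
    r=manip.move_straight(*pose(a),feed=.08,stop_force=25)
    s=manip.sense();f=pose(a)[1];print(round(a,2),r,s["tool_pos"].round(3),np.round(pose(a)[0],3),s["contact_force"].round(1))
    if r:break
manip.dwell(.3)
d=manip.get_image("top");cv2.imwrite("pics/t3.png",d["img"][:,:,::-1]);np.savez("pics/t3.npz",**d)
for b in blob(d,(0,150,30),(8,255,255),(165,255,260,320),5): print("red",b.mean(0),rect(ray(d,b,.121)))
print(manip.sense()["contact_force"],manip.sense()["time"])
E
```

```text
0.2 False [0.41  0.368 0.094] [0.409 0.367 0.094] [ 1.   1.8 -0.3]
0.4 False [0.401 0.35  0.094] [0.401 0.349 0.094] [ 0.2  2.9 -0.9]
0.6 False [0.397 0.33  0.094] [0.397 0.329 0.094] [-0.4  3.1 -1.9]
0.8 False [0.396 0.31  0.094] [0.396 0.309 0.094] [-0.7  4.2 -1.1]
1.0 False [0.4   0.29  0.094] [0.4   0.289 0.094] [-1.4  3.9 -1.4]
1.2 False [0.407 0.271 0.094] [0.407 0.27  0.094] [-2.9  4.7 -0.9]
1.26 False [0.407 0.27  0.094] [0.41  0.265 0.094] [-12.4  15.7  -0.2]
1.32 False [0.407 0.269 0.094] [0.413 0.26  0.094] [-29.2  28.5  -1. ]
red [225.   272.72] [417.9 251.9  30.4  11.7  33.9]
[-29.01559996  28.65887121  -0.67749145] 31.475
```

The force rose sharply and the paddle now lies at +34°, so the lever is at its stop. I'll retrace the arc and then check the lever and the drawer.

```bash
python3 - <<'E'
from lev import *
for a in(1.0,.6,.3,0): manip.move_straight(*pose(a,.02),feed=.12)
manip.move_straight(*pose(0,.06),feed=.12)
manip.move_straight(*pose(0,.06,.25),feed=.2)
manip.movep((.35,.5,.3),pose(0)[1])
manip.dwell(.5)
a=manip.get_image("top");np.savez("pics/t4.npz",**a)
for b in blob(a,(0,150,30),(8,255,255),(165,255,260,320),5): print("red",b.mean(0),rect(ray(a,b,.121)))
for b in blob(a,(0,0,105),(179,60,255),(265,165,390,200),close=3): print("panel",rect(ray(a,b,.089)))
im=a["img"][150:300,100:500,::-1];cv2.imwrite("pics/t4.png",cv2.resize(im,None,fx=2,fy=2))
print(manip.sense()["contact_force"],manip.sense()["time"])
E
```

```text
red [182.74074074 274.7037037 ] [412.6 363.6  37.   10.2 -31.8]
panel [679.1 -21.1 271.7  14.6 -86.2]
[-0.16823882 -0.10694039  0.48548387] 35.95
```

View pics/t4.png

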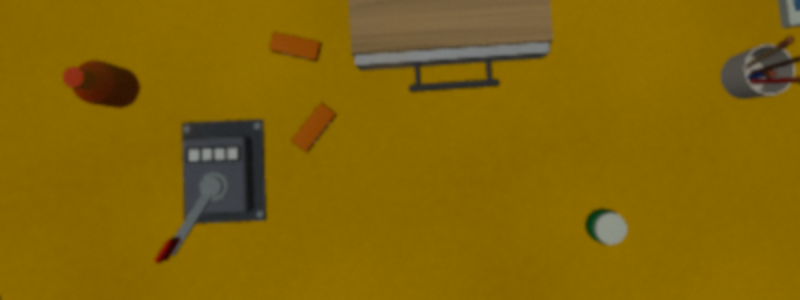

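The drawer panel is flush with the cabinet and the lever is back at its starting position, (182.7,274.7) against (182.9,274.6) at first. The bottle, pot and jar are all standing where they were.

```bash
python3 -c "
from bench import manip
print(manip.sign_off())"
```

```text
the job is handed in; nothing more can be done
None
```

I handed the job in at about 36 s; no verdict was shown. The tin was seen lying flat beside the pack before I shut the drawer, the lever was swung to its stop and sprang back, and the bottle, pot and jar still stand where they were.

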